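# Load the slide box into the reader lane and start the reader

## Robot

A 6-joint arm with a two-finger parallel gripper is mounted at the origin on the work surface. World frame = base frame: x ahead of the robot, y to its left, z up, the work surface at z = 0. Lengths are in m, angles in rad, forces in N, time in s.
With the tool pointing down it reaches from about 0.25 to 0.725 m from the base axis. Payload 4 kg.
Tool frame: the origin (TCP) lies midway between the tips of the shut fingers; the grasp point (between the pads) lies 19 mm behind it; z points along the fingers, y is the direction in which the jaws open and shut (so a half turn about z gives the same grasp; the last joint's range is limited). The gripper opens to 85 mm and grips with 20 to 120 N. Pads are 22 mm wide; open, the fingers measure 114 mm over their backs; the gripper's body (76 mm by 85 mm) begins 54 mm behind the grasp point. The pads swing forward as they close: fully open they stand 13 mm farther back than shut.
Start: joints at [0, 0.241, 0.005, 1.335, 0, 1.571], TCP at [0.5, -0, 0.231] pointing down, gripper open.
Joint ranges: [-2.72, 2.72], [-1.05, 1.87], [-1.09, 1.28], [-1.99, 2.15], [-1.42, 1.44], [-3.14, 3.14]. Speed limits (rad/s): [2.79, 2.79, 3.14, 3.14, 3.14, 3.14].

## Interface

Orientations are given as a 3x3 rotation matrix whose columns are the frame's x, y, z axes.
In Python, from plant import ctrl gives the robot as it stands.
- The arm moves only by the tool drive_tool, never from a script. Its arguments are lists of equal length, an entry for each row: "translation": the shift along the tool's x, y, z in cm, a list of three; "rot": the turn, a rotation vector about the tool's x, y, z in rad, a list of three; "grip": the finger opening in cm, from 0 to 8.54. In form: {"translation": [[dx, dy, dz], ...], "rot": [[wx, wy, wz], ...], "grip": [grip, ...]}. A call has 1 to 5 rows; each row shifts and turns the pose as measured when the row begins, along the tool's axes as they then stand; what a row does not reach is not made up. A row lasts 1/12 s, in which the tool goes at most 41.7 mm and 7.16 degrees, less where a joint would pass 70% of its speed; a pose out of reach is approached as far as the arm can. A call is refused whole if a number of a shift passes 4.17 or a number of a turn 0.125, either way. A call with a gripper value outside its range is refused whole. The fingers move at their own pace and stop on an object; the grip force is fixed at half the most. Time passes only in rows, so rows that do not move let the fingers close. It gives the time, the measured TCP pose, the force and the opening at its end, in the units of the state.
- ctrl.sense(): the state, without advancing time (a new reading comes with each control period).
- ctrl.get_image(name): name is "scene" or "side" or "wrist"; returns a dict with "pixels" (384x512x3 uint8, red, green, blue), "range_z" (384x512 float32, m along the optical axis (not along the pixel's ray), 0 where there is no reading), "intrinsics" (3x3 intrinsics, pixels), "k1" (the pictures are not rectified: a ray, as slopes to the right and down, at radius r is drawn at 1 + k1 r^2 times it, then the intrinsics apply), "rvec" (rotation vector, rad) and "tvec" (3), from world to camera coordinates, as OpenCV has them; the wrist camera has in their place "hand_eye" (4x4, takes a point from camera to tool coordinates, whose origin is the TCP and whose axes are the flange's). Camera axes: x right, y down, z forward; pixel columns grow to the right and rows downward; lengths in m; the calibration is good to about 2 mm. A picture is of the moment at which its call begins: read the wrist's pose just before it.
- ctrl.sign_off(): hands the job in, once; it reports no verdict.
The state is a dict: "clock": time; "q": joint angles; "joint_velocities": joint speeds; "effort": joint torques, N m; "ee_pos": TCP position; "ee_rot": TCP orientation; "ft_force": force on the tool from outside, world axes, zero at the start; "torque": the same for the moment, N m; "opening": finger opening in m.
Only numpy, scipy, OpenCV 4.12 (cv2) and the standard library are available. Lean on these libraries where they do the work, as an engineer would, in place of code of your own. Each camera call takes 0.05 s, during which the arm holds its last target.

## Task

Push the blue slide box flat along the dock's metal bed, down the lane between the two orange rails, until its front sits flush against the white reader; nothing - neither box nor robot - may touch either rail, and the box is pushed, never lifted or tipped. Then press the green button on the reader fully down, hold it for a moment and let go. Press it only after the box is home, and leave the bottles, the pot and the other boxes around the dock standing where they are.

Things in the scene. Friction and masses are not known exactly. Their poses are not given: they have to be found in the camera images.
- slide_box: closed blue slide box with a white label on top, 100 long (x) x 96 wide (y) x 36 mm high, 0.17 to 0.36 kg; origin at the centre of its underside, z up, x roughly down the lane (front = +x face). Starts on the open bed before the lane, up to 20 mm off the middle line and 0.2 rad askew; stops sliding when no longer pushed
- slide_box_center (a point): centre of the blue slide box, half-way up (18 mm above its underside)
- dock: fixed aluminium bed 420 x 170 mm, top 6 mm above the table; a white reader at its far end. Origin at table height on the lane's middle line, +x down the lane (push direction), +y left. Bed from x = -270 mm; lane mouth at x = -100 (yellow stripe); the reader's upright face, which stops the box, at x = +100, so home is box centre x = +50, y = 0. Reader x = 100 to 190, 170 wide, top at z = 50 mm
- rail_left: orange fixed rail left (+y) of the lane, 200 long (x) x 10 thick x 16 mm high, standing on the bed (top 22 mm above the table); origin at the middle of its underside. Spans dock x = -100 to +100 mm, inner face at dock y = +58 mm. Gap between the rails 116 mm: 10 mm free each side of the box. Must not be touched
- rail_right: the same orange rail on the lane's right (-y), inner face at dock y = -58 mm. Must not be touched
- start_top (a point): centre of the top of the round green push button (28 mm across), on the middle line of the reader at dock x = +147 mm, higher than the reader's top; it is pressed straight down
- start (a joint): travel of the green button, 0 = up, 0.006 m = fully down; spring, about 5 N fully down, springs back when released
- spare_box_center (a point): centre of a grey slide box of the same size (100 x 96 x 36 mm) on the table beyond the reader; leave alone
- stain_bottle_mid (a point): middle of a small amber bottle, 36 mm across, 64 mm high, beside the dock; leave alone
- specimen_pot_mid (a point): middle of a white pot with yellow cap, 44 mm across, 55 mm high, beside the dock; leave alone
- oil_bottle_mid (a point): middle of a small green bottle, 32 mm across, 60 mm high, beside the dock; leave alone
- coverslip_box_mid (a point): middle of a small clear coverslip box, 60 x 36 x 22 mm, beside the dock; leave alone

How it is judged:
On the way, in this order (a step that is already met when the one before it is completed fails the run):
1. the blue slide box is home, flush against the reader, in the middle of the lane (x of slide_box_center in the frame of dock above 0.046 m and y of slide_box_center in the frame of dock between -0.01 and 0.01 m and angle between the x axis of slide_box and the x axis of dock, either way round below 0.07 rad and angle between slide_box's own z axis and vertical below 0.05 rad), for 0.2 s.
2. the green button is pressed down (value of joint start above 0.0042 m), for 0.15 s.
At the end, for the whole second after the job is handed in: the blue box rests flat in the lane within 4 mm of fully home, within 10 mm of the middle line and 0.07 rad of straight; the button has been pressed (over 4.2 mm) and is up again; the bottles, pot and boxes around the dock are within 15 mm of where they were (all of step 1 and linear speed of slide_box below 0.01 m/s and value of joint start below 0.0015 m and distance of each of spare_box_center, stain_bottle_mid, specimen_pot_mid, oil_bottle_mid, coverslip_box_mid from where it was at the start of the episode below 0.015 m); the robot touches nothing.
It fails at once if something touched the left rail (contact force between rail_left and anything else above 0.3 N).
It fails at once if something touched the right rail (contact force between rail_right and anything else above 0.3 N).
It fails at once if the slide box was lifted or tipped (height (world z) of slide_box_center above 0.034 m or angle between slide_box's own z axis and vertical above 0.15 rad).
It fails at once if the button was pressed before the box was home (value of joint start above 0.003 m and x of slide_box_center in the frame of dock below 0.045 m).
It fails at once if a thing that should be left alone was moved (distance of any of spare_box_center, stain_bottle_mid, specimen_pot_mid, oil_bottle_mid, coverslip_box_mid from where it was at the start of the episode above 0.015 m).
It also fails if it takes over 72 s, if anything falls off the work surface, if the arm or the gripper's body presses on something with over 40 N, if the wrist force passes 120 N, or if a joint passes its speed limit or range.

## Working session

There is one attempt and no reset: what is moved stays moved. The work goes in short steps, Python scripts to look and compute and a tool call to move; the robot and the scene stay as the last step left them, time stands still between calls to the robot, and variables do not carry over. Pictures are saved under pics/ and viewed, and the job is handed in when it is done.

Besides the shell and the picture viewer there is one more tool, called after "Request:" by a JSON object that holds its "op" and its "data". drive_tool: Moves the arm, as the interface text tells. Its arguments: {"type":"object","properties":{"translation":{"type":"array","items":{"type":"array","items":{"type":"number"}}},"rot":{"type":"array","items":{"type":"array","items":{"type":"number"}}},"grip":{"type":"array","items":{"type":"number"}}},"required":["translation","rot","grip"]}

```bash
ls; mkdir -p pics; python3 - <<'E'
from plant import ctrl
import cv2
s=ctrl.sense();print(s)
for n in("scene","side","wrist"):
    im=ctrl.get_image(n);cv2.imwrite(f"pics/{n}0.png",im["pixels"][:,:,::-1])
    print(n,{k:v for k,v in im.items() if k not in("pixels","range_z")})
E
```

```text
pics
{'clock': 0.0, 'q': array([ 1.17940561e-05,  2.41399410e-01,  3.73112788e-03,  1.33519313e+00,
       -2.72055615e-06,  1.57077086e+00]), 'joint_velocities': array([ 9.97585126e-05, -8.80449511e-04,  5.72175522e-04,  2.05694582e-04,
       -7.62387350e-05, -2.21116404e-04]), 'effort': array([ 5.50268451e-04, -3.72315860e+01,  2.52406776e+01,  1.67737965e-02,
        2.29149265e-05,  1.14679995e-05]), 'ee_pos': array([4.99373856e-01, 5.06395449e-06, 2.30422362e-01]), 'ee_rot': array([[-3.72617358e-05,  9.99997867e-01, -2.06508317e-03],
       [ 9.99999999e-01,  3.72561468e-05, -2.74491185e-06],
       [-2.66796896e-06, -2.06508327e-03, -9.99997868e-01]]), 'ft_force': array([ 0.04368659, -0.0678192 , -0.14748288]), 'torque': array([ 0.02898457, -0.02697646,  0.00888199]), 'opening': 0.08527895739360457}
scene {'intrinsics': array([[493.29319364,   0.        , 252.87974448],
       [  0.        , 493.29319364, 195.26908257],
       [  0.        ,   0.        ,   1.        ]]), 'k1': -0.004062303188067822, 'rvec': array([ 1.42879342,  2.3105321 , -0.71962618]), 'tvec': array([ 0.297
[... 207 characters left out ...]
), 'k1': -0.06937212305566887, 'rvec': array([ 2.27213791, -0.8040357 ,  0.32333401]), 'tvec': array([-0.47489736,  0.28580439,  0.57051733])}
wrist {'intrinsics': array([[278.85688971,   0.        , 250.49167057],
       [  0.        , 278.85688971, 190.5145055 ],
       [  0.        ,   0.        ,   1.        ]]), 'k1': -0.00909553008158161, 'hand_eye': array([[ 6.69352392e-04, -9.54632213e-01, -2.97786653e-01,
         7.58762195e-02],
       [ 9.99999272e-01,  3.40082756e-04,  1.15753325e-03,
         1.34681062e-03],
       [-1.00374642e-03, -2.97787211e-01,  9.54631745e-01,
        -1.42181091e-01],
       [ 0.00000000e+00,  0.00000000e+00,  0.00000000e+00,
         1.00000000e+00]])}
```

View pics/scene0.png

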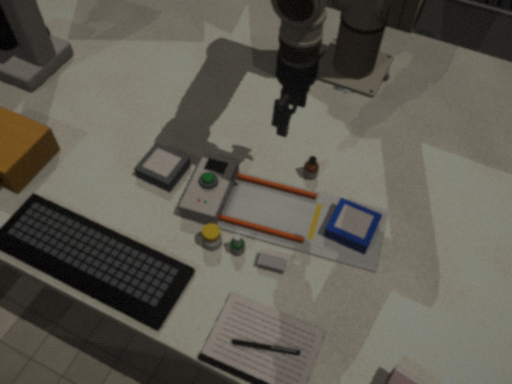

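View pics/side0.png

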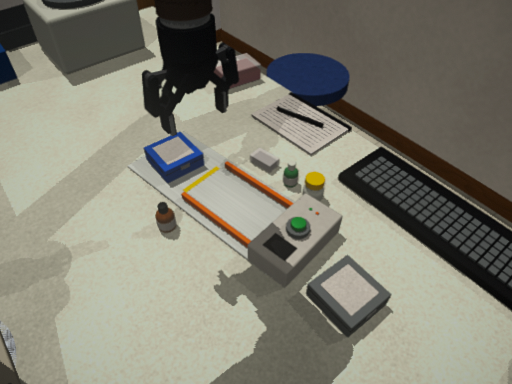

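View pics/wrist0.png

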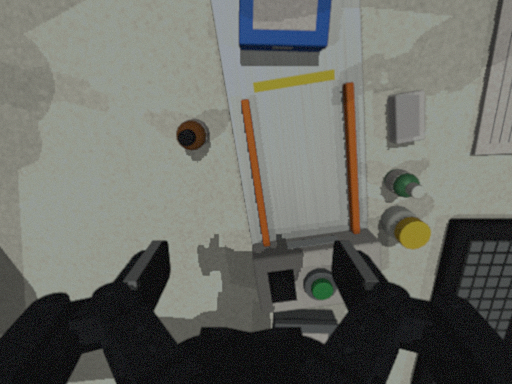

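The scene view shows the blue box at about (353,225), the rails around (275,205) and the green button at (208,179). The side view shows the box at (174,155) and the button at (298,226). In the wrist view the lane runs down the image, roughly along world -y. Next I'll turn these into world points.

```bash
cat > h.py <<'E'
from plant import ctrl
import cv2, numpy as np
def grab(n):
    s=ctrl.sense(); im=ctrl.get_image(n)
    K=im["intrinsics"];k1=im["k1"]
    h,w=im["range_z"].shape
    u,v=np.meshgrid(np.arange(w),np.arange(h))
    x=(u-K[0,2])/K[0,0];y=(v-K[1,2])/K[1,1]
    rd=np.hypot(x,y);r=rd.copy()
    for _ in range(10): r=rd/(1+k1*r*r)
    f=r/np.maximum(rd,1e-9)
    z=im["range_z"]; P=np.stack([x*f*z,y*f*z,z],-1)
    if n=="wrist":
        H=im["hand_eye"]; P=P@H[:3,:3].T+H[:3,3]; P=P@s["ee_rot"].T+s["ee_pos"]
    else:
        R=cv2.Rodrigues(im["rvec"])[0]; P=(P-im["tvec"])@R
    hsv=cv2.cvtColor(im["pixels"],cv2.COLOR_RGB2HSV)
    return im["pixels"],hsv,P,z>0
C={"orange":((4,150,90),(13,255,255)),"yellow":((20,120,100),(32,255,255)),"blue":((105,150,50),(125,255,255)),"green":((55,140,50),(85,255,255))}
def mask(hsv,c,ok):
    return (cv2.inRange(hsv,*[np.array(a) for a in C[c]])>0)&ok
E
cat > m.py <<'E'
from h import *
import sys
for n in sys.argv[1:]:
    px,hsv,P,ok=grab(n)
    for c in C:
        m=mask(hsv,c,ok)
        k,lab,st,cen=cv2.connectedComponentsWithStats(m.astype(np.uint8),connectivity=8)
        for i in range(1,k):
            if st[i,4]<40: continue
            Q=P[lab==i]; zt=np.percentile(Q[:,2],90)
            if c!="yellow" : T=Q[Q[:,2]>zt-.006]
            else: T=Q
            if np.linalg.norm(Q.mean(0)-[.5,0,0])>.5: continue
            r=cv2.minAreaRect((T[:,:2]*1000).astype(np.float32))
            print(n,c,cen[i].round(),st[i,4],"mean",T.mean(0).round(4),"z",np.percentile(Q[:,2],[5,50,95]).round(4),"rect",np.round(r[0],1),np.round(r[1],1),round(r[2],2))
E
python3 m.py scene side wrist
```

```text
scene orange [277. 185.] 226 mean [ 0.5096 -0.0162  0.0212] z [0.018  0.0212 0.0239] rect [510.  -19.6] [ 11.2 193.4] 8.4
scene orange [261. 227.] 270 mean [0.634  0.0015 0.0211] z [0.0177 0.021  0.0237] rect [ 6.341e+02 -4.000e-01] [ 11.7 194.8] 8.71
scene yellow [314. 221.] 162 mean [0.5544 0.1002 0.0055] z [0.0028 0.0054 0.0084] rect [552.5  99.8] [99.9 10.6] 8.56
scene yellow [211. 231.] 216 mean [ 0.709  -0.0848  0.0539] z [0.0516 0.0544 0.0567] rect [698.5 -82.9] [38.2 60.3] 78.63
scene blue [352. 225.] 581 mean [0.5484 0.1839 0.041 ] z [0.0382 0.0409 0.0438] rect [539.2 183.2] [96.2 95.1] 88.39
scene green [208. 177.] 64 mean [ 0.5957 -0.1541  0.071 ] z [0.0685 0.0712 0.074 ] rect [ 596.  -154.8] [22.8 20.8] 29.25
side orange [259. 184.] 339 mean [0.6301 0.0016 0.0223] z [0.0187 0.0224 0.0246] rect [630.1   6.7] [ 10.3 184. ] 9.01
side orange [215. 218.] 435 mean [ 0.5055 -0.0158  0.0224] z [0.0174 0.0225 0.0244] rect [505.9 -12.2] [ 10.7 186.3] 8.82
side orange [162. 215.] 44 mean [0.4214 0.0353 0.0445] z [0.0428 0.0444 0.0465] rect [422.1  35.6] [15.3 24.6] 48.89
side yellow
[... 490 characters left out ...]
.] 966 mean [0.631  0.0087 0.0215] z [0.02   0.0216 0.0228] rect [632.2   2. ] [  9.  197.5] 8.96
wrist orange [255. 173.] 911 mean [ 0.5075 -0.0123  0.0215] z [0.0203 0.0214 0.0226] rect [508.2 -17.3] [  8.9 197.7] 8.87
wrist yellow [293.  81.] 731 mean [0.5536 0.103  0.0058] z [0.0045 0.0059 0.0071] rect [553.4 102.9] [98.3 10.6] 8.74
wrist yellow [414. 234.] 663 mean [ 0.7076 -0.0812  0.0547] z [0.0534 0.0548 0.0559] rect [707.7 -81.5] [37.7 37.7] 73.25
wrist blue [283.  30.] 2077 mean [0.5354 0.1505 0.0415] z [0.0397 0.0415 0.0428] rect [535.7 157.2] [43.2 93.5] 89.71
wrist green [321. 289.] 300 mean [ 0.5921 -0.15    0.0712] z [0.0673 0.0715 0.0726] rect [ 592.2 -151. ] [24.2 23.8] 3.41
```

Request:
{"op": "drive_tool", "data": {"translation": [[3.9,0.3,0],[3.9,0.3,0],[3.9,0.3,0],[3.9,0.4,0],[3.9,0.4,0]], "rot": [[0,0,0],[0,0,0],[0,0,0],[0,0,0],[0,0,0]], "grip": [6,6,6,6,6]}}

```text
clock: 0.72
ee_pos: [0.519, 0.1925, 0.2307]
ee_rot: [[0.019, 1.0, -0.0], [1.0, -0.019, -0.003], [-0.003, -0.0, -1.0]]
ft_force: [0.9, -0.8, 0.3]
opening: 0.0602
```

Request:
{"op": "drive_tool", "data": {"translation": [[3.9,0.3,0],[3.9,0.3,0],[0,0,0],[0,0,0],[0,0,0]], "rot": [[0,0,0],[0,0,0],[0,0,-0.08],[0,0,-0.075],[0,0,0]], "grip": [6,6,6,6,6]}}

```text
clock: 1.13
ee_pos: [0.5254, 0.2848, 0.2278]
ee_rot: [[-0.154, 0.988, -0.001], [0.988, 0.154, -0.001], [-0.001, -0.001, -1.0]]
ft_force: [-0.1, -0.2, 0.1]
opening: 0.0597
```

```bash
cat > st.py <<'E'
from h import *
O=np.array([.5702,-.00765]);ex=np.array([.154,-.988]);ey=np.array([.988,.154])
def dk(p): d=np.asarray(p)[...,:2]-O; return np.stack([d@ex,d@ey],-1)*1000
def st():
    s=ctrl.sense();R=s["ee_rot"]
    print("t",round(s["clock"],2),"tcp",s["ee_pos"].round(4),"dock",dk(s["ee_pos"]).round(1),"yaw_y_in_dock",round(np.arctan2(R[:2,1]@(-ex),R[:2,1]@ey),4),"tilt",R[:2,2].round(4),"F",s["ft_force"].round(2),"op",round(s["opening"],4))
if __name__=="__main__": st()
E
python3 st.py; python3 m.py wrist scene side; python3 -c "
from h import *
cv2.imwrite('pics/w1.png',ctrl.get_image('wrist')['pixels'][:,:,::-1])"
```

```text
t 1.13 tcp [0.5254 0.2848 0.2278] dock [-295.8    0.7] yaw_y_in_dock 0.0 tilt [-0.0012 -0.0013] F [-0.08 -0.18  0.14] op 0.0597
wrist orange [290. 310.] 181 mean [0.6212 0.0729 0.0214] z [0.0198 0.0215 0.0228] rect [621.6  72. ] [ 8.5 59. ] 8.83
wrist orange [208. 307.] 55 mean [0.4963 0.0607 0.0216] z [0.0206 0.0216 0.0232] rect [496.1  61.3] [ 6.6 36.4] 8.44
wrist yellow [265. 282.] 178 mean [0.5775 0.1067 0.0059] z [0.0048 0.0059 0.007 ] rect [577.9 106.9] [47.5 10.5] 9.04
wrist blue [247. 232.] 2621 mean [0.5357 0.1943 0.0414] z [0.0202 0.0413 0.0426] rect [536.5 187. ] [98.8 93.2] 88.85
scene orange [246. 176.] 42 mean [ 0.5216 -0.095   0.0215] z [0.0186 0.0212 0.025 ] rect [521.5 -96. ] [ 8.2 36.3] 10.8
scene orange [262. 228.] 268 mean [0.6338 0.0032 0.0214] z [0.0184 0.0212 0.0242] rect [ 6.341e+02 -2.000e-01] [ 10.8 195. ] 8.75
scene yellow [312. 230.] 82 mean [0.5787 0.1039 0.0057] z [0.0027 0.0057 0.0082] rect [578.2 104. ] [49.5 10.7] 9.12
scene yellow [211. 231.] 213 mean [ 0.7088 -0.0849  0.0537] z [0.051  0.0543 0.0572] rect [698.9 -91.4] [62.8 36.9] 32.17
scene blue [
[... 359 characters left out ...]
 184.] 322 mean [0.6301 0.002  0.0226] z [0.0197 0.0227 0.0244] rect [629.9   7.3] [ 10.5 185. ] 8.5
side orange [216. 218.] 342 mean [ 0.5061 -0.0161  0.0229] z [0.0211 0.0229 0.0247] rect [505.9 -10.9] [ 10.8 185.4] 8.75
side yellow [201. 179.] 175 mean [0.5512 0.1029 0.0074] z [0.0056 0.0073 0.0091] rect [552.6 103.4] [98.  12.7] 8.66
side yellow [315. 178.] 223 mean [ 0.7067 -0.0826  0.055 ] z [0.054  0.0561 0.0576] rect [733.8 -72.3] [97.9 38. ] 21.15
side blue [172. 153.] 536 mean [0.5304 0.1791 0.0432] z [0.0416 0.0432 0.0448] rect [534.7 184.4] [100.   94.5] 89.62
side green [298. 223.] 136 mean [ 0.5904 -0.1542  0.0729] z [0.071  0.0729 0.0744] rect [ 591.1 -153.7] [24.7 24.1] 17.62
```

View pics/w1.png

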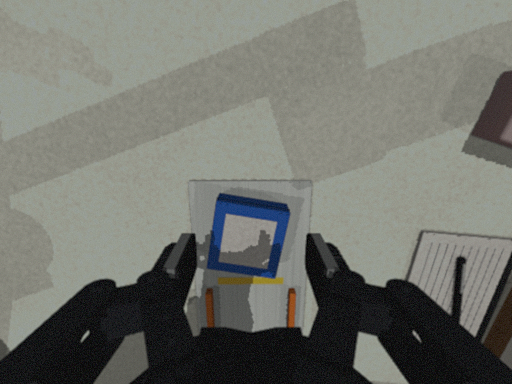

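The wrist view shows the box at (250,235) on the bed with its rear edge at about (220–290, 195–207). The tool stands behind it and is square to the dock. I'll descend now.

Request:
{"op": "drive_tool", "data": {"translation": [[0,0,4],[0,0,4],[0,0,4],[0,0,4],[0,0,3]], "rot": [[0,0,0],[0,0,0],[0,0,0],[0,0,0],[0,0,0]], "grip": [6,6,6,6,6]}}

```text
clock: 1.75
ee_pos: [0.5372, 0.2829, 0.0465]
ee_rot: [[-0.135, 0.99, 0.026], [0.991, 0.135, 0.012], [0.008, 0.027, -1.0]]
ft_force: [-0.0, 0.7, -1.3]
opening: 0.06
```

```bash
python3 st.py; python3 -c "
from h import *
cv2.imwrite('pics/s2.png',cv2.resize(ctrl.get_image('side')['pixels'][60:300,60:380,::-1],None,fx=2,fy=2))"
```

```text
t 1.75 tcp [0.5372 0.2829 0.0465] dock [-292.2   12.1] yaw_y_in_dock -0.0193 tilt [0.026  0.0119] F [-0.03  0.69 -1.26] op 0.06
```

View pics/s2.png

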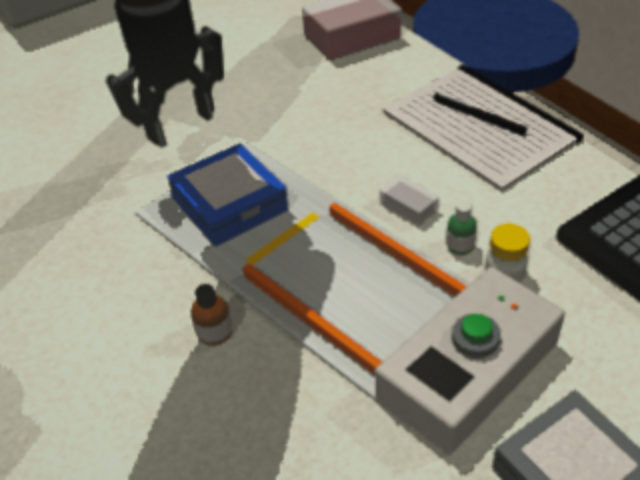

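The side view shows the gripper behind the box with the tips near (155,135) and (207,115), and nothing has been touched. The fast descent drifted the tool and tilted it a little, so I'll work out a correction.

```bash
cat > go.py <<'E'
from st import *
import sys
from scipy.spatial.transform import Rotation as Ro
x,y,z=[float(a)/1000 for a in sys.argv[1:4]]; yaw=float(sys.argv[4]) if len(sys.argv)>4 else 0
st(); s=ctrl.sense();R=s["ee_rot"]
c,si=np.cos(yaw),np.sin(yaw)
yv=ey*c-ex*si; xv=-(ex*c+ey*si)
Rt=np.array([[*xv,0],[*yv,0],[0,0,-1]]).T
p=np.r_[O+ex*x+ey*y,z]
print("tool shift cm",(R.T@(p-s["ee_pos"])*100).round(2),"rot",Ro.from_matrix(R.T@Rt).as_rotvec().round(4))
E
python3 go.py -290 0 22 0
```

```text
t 1.8 tcp [0.5336 0.2808 0.0402] dock [-290.6    8.2] yaw_y_in_dock -0.0195 tilt [0.0167 0.0069] F [-1.8  -0.45 -3.93] op 0.0598
tool shift cm [-0.09 -0.85  1.81] rot [ 0.0176 -0.0044 -0.0195]
```

Request:
{"op": "drive_tool", "data": {"translation": [[0,-0.4,0.6],[0,-0.4,0.6],[0,0,0.3],[0,0,0],[0,0,0]], "rot": [[0.009,-0.002,-0.01],[0.008,-0.002,-0.01],[0,0,0],[0,0,0],[0,0,0]], "grip": [6,6,6,6,6]}}

```text
clock: 2.22
ee_pos: [0.5267, 0.2777, 0.0272]
ee_rot: [[-0.151, 0.989, -0.0], [0.989, 0.151, 0.0], [0.0, -0.0, -1.0]]
ft_force: [0.0, 0.7, 1.7]
opening: 0.0599
```

```bash
python3 go.py -280 0 22 0; python3 m.py wrist side|grep blue;python3 -c "
from h import *
cv2.imwrite('pics/w3.png',ctrl.get_image('wrist')['pixels'][:,:,::-1])"
```

```text
t 2.22 tcp [0.5267 0.2777 0.0272] dock [-288.6    0.9] yaw_y_in_dock -0.0034 tilt [-0.0001  0.0002] F [0.02 0.71 1.72] op 0.0599
tool shift cm [-0.87 -0.09  0.52] rot [-0.0001 -0.0002 -0.0034]
wrist blue [222. 288.] 61 mean [0.5155 0.2363 0.0183] z [0.0083 0.0136 0.023 ] rect [515.7 236.3] [1.3 6.7] 85.67
wrist blue [261. 300.] 85 mean [0.5418 0.2357 0.0248] z [0.0101 0.0219 0.0281] rect [540.8 235.7] [ 2.2 10.6] 88.56
wrist blue [205. 293.] 40 mean [0.5054 0.2364 0.0227] z [0.0182 0.0222 0.0267] rect [505.7 236.4] [1.7 9.5] 86.59
wrist blue [298. 301.] 121 mean [0.5613 0.2352 0.025 ] z [0.0088 0.0149 0.0269] rect [561.1 235.1] [1.2 6.1] 87.76
wrist blue [308. 310.] 43 mean [0.5722 0.235  0.0248] z [0.0197 0.0246 0.0275] rect [571.9 234.9] [1.7 7.3] 86.04
wrist blue [225. 322.] 1108 mean [0.52   0.2335 0.041 ] z [0.0366 0.0412 0.0423] rect [516.1 256.9] [51. 70.] 22.31
wrist blue [286. 320.] 46 mean [0.5559 0.2354 0.0363] z [0.0322 0.0351 0.0401] rect [556.7 235.5] [7.2 1.6] 1.96
wrist blue [306. 331.] 54 mean [0.5669 0.2339 0.0407] z [0.0384 0.041  0.0423] rect [567.1 233.6] [3.7 5.2] 84.07
side blue [173. 153.] 555 mean [0.5306 0.1767 0.0431] z [0.0414 0.0432 0.0447] rect [534.1 183.7] [99.5 94.5] 88.32
```

View pics/w3.png

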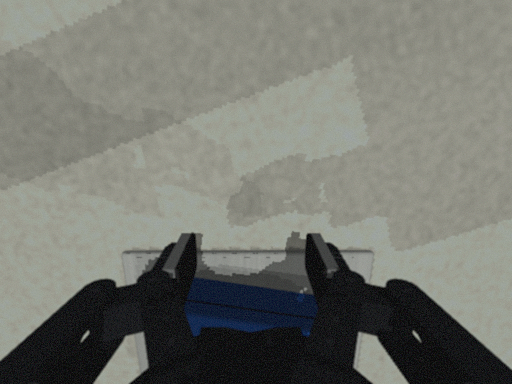

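The wrist view shows the rear face of the box between the fingers, at columns 190–315 and rows about 285–330. The skew is about -10° and the rear face sits at dock x ≈ -246. I'll lower slightly and start the push.

Request:
{"op": "drive_tool", "data": {"translation": [[0,-0.1,0.3],[-0.8,0,0.2],[-0.8,0,0],[-0.6,0,0],[-0.6,0,0]], "rot": [[0,0,-0.003],[0,0,0],[0,0,0],[0,0,0],[0,0,0]], "grip": [6,6,6,6,6]}}

```text
clock: 2.78
ee_pos: [0.5314, 0.2499, 0.0242]
ee_rot: [[-0.157, 0.988, 0.004], [0.988, 0.157, 0.003], [0.002, 0.005, -1.0]]
ft_force: [0.4, -0.2, 0.7]
opening: 0.0601
```

```bash
python3 go.py -245 0 22 0; python3 m.py  side|grep blue
```

```text
t 2.78 tcp [0.5314 0.2499 0.0242] dock [-260.5    1.4] yaw_y_in_dock 0.0027 tilt [0.0045 0.0031] F [ 0.35 -0.24  0.68] op 0.0601
tool shift cm [-1.55 -0.14  0.22] rot [ 0.0049 -0.0024  0.0027]
side blue [174. 154.] 564 mean [0.5313 0.1742 0.0432] z [0.0414 0.0432 0.0448] rect [535.7 181.5] [101.3  95.1] 89.41
```

Contact may just have started, so I'll push gently and track the box.

Request:
{"op": "drive_tool", "data": {"translation": [[-0.5,-0.1,0.1],[-0.5,-0.05,0.1],[-0.5,0,0],[-0.4,0,0],[0,0,0]], "rot": [[0.005,-0.002,0],[0,0,0],[0,0,0],[0,0,0],[0,0,0]], "grip": [6,6,6,6,6]}}

```text
clock: 3.25
ee_pos: [0.5332, 0.2272, 0.0222]
ee_rot: [[-0.154, 0.988, -0.001], [0.988, 0.154, 0.001], [0.001, -0.001, -1.0]]
ft_force: [0.4, 0.7, 0.5]
opening: 0.0601
```

```bash
cat > box.py <<'E'
from st import *
def box(n):
    px,hsv,P,ok=grab(n)
    D=dk(P)
    m=ok&(P[...,2]>.037)&(P[...,2]<.048)&(D[...,0]>-280)&(D[...,0]<90)&(abs(D[...,1])<75)
    bl=mask(hsv,"blue",ok)&m
    k,lab,stt,cen=cv2.connectedComponentsWithStats(bl.astype(np.uint8),connectivity=8)
    T=D[bl].astype(np.float32)
    if len(T)<50: print(n,"few");return
    r=cv2.minAreaRect(T); a=r[2]; a=a-90 if a>45 else a
    print(n,len(T),"box dock",np.round(r[0],1),"size",np.round(r[1],1),"ang deg",round(a,2))
for n in("scene","side"): box(n)
E
python3 go.py -225 0 22 0;python3 box.py
```

```text
t 3.25 tcp [0.5332 0.2272 0.0222] dock [-237.7   -0.4] yaw_y_in_dock -0.0003 tilt [-0.0014  0.0008] F [0.37 0.71 0.52] op 0.0601
tool shift cm [-1.27  0.04  0.02] rot [-0.0013 -0.001  -0.0003]
scene 499 box dock [-173.4    5.7] size [94.  95.9] ang deg -0.97
side 599 box dock [-175.3   -0.2] size [101.5  94. ] ang deg 0.23
```

The box has straightened and its centre is near dock (-174, +2). I'll carry on down the lane.

Request:
{"op": "drive_tool", "data": {"translation": [[-0.7,0,0],[-0.7,0,0],[-0.7,0,0],[-0.7,0,0],[0,0,0]], "rot": [[0,0,0],[0,0,0],[0,0,0],[0,0,0],[0,0,0]], "grip": [6,6,6,6,6]}}

```text
clock: 3.77
ee_pos: [0.5381, 0.1984, 0.0221]
ee_rot: [[-0.156, 0.988, -0.001], [0.988, 0.156, 0.001], [0.001, -0.0, -1.0]]
ft_force: [-0.2, -0.2, 0.0]
opening: 0.0601
```

```bash
python3 go.py -180 -1 22 0;python3 box.py;python3 -c "
from h import *
cv2.imwrite('pics/s4.png',cv2.resize(ctrl.get_image('side')['pixels'][60:300,60:380,::-1],None,fx=2,fy=2))"
```

```text
t 3.77 tcp [0.5381 0.1984 0.0221] dock [-208.5   -0. ] yaw_y_in_dock 0.0022 tilt [-0.0006  0.0012] F [-0.16 -0.24  0.01] op 0.0601
tool shift cm [-2.86 -0.11  0.01] rot [-0.0004 -0.0013  0.0022]
scene 494 box dock [-143.7    5.8] size [97.8 95.8] ang deg 1.74
side 626 box dock [-146.9    1. ] size [102.8  94.9] ang deg 0.97
```

View pics/s4.png

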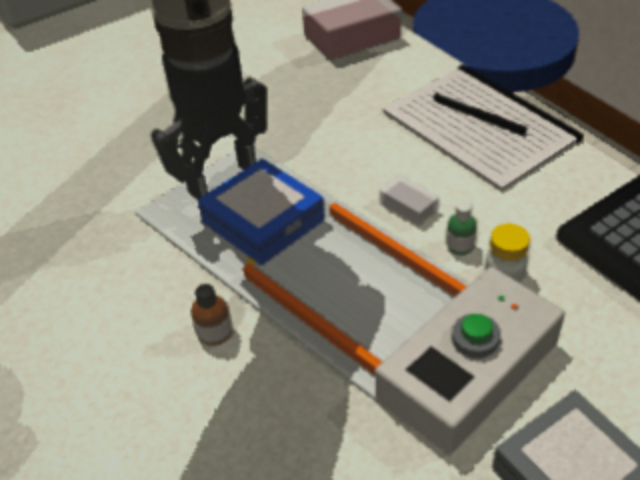

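The side view shows the box, centred near (262,205), entering the mouth with clear gaps to both rails. It is about 3 mm left of the middle line, so I'll shift the tool about 3 mm right along the way.

Request:
{"op": "drive_tool", "data": {"translation": [[-0.7,-0.05,0],[-0.7,-0.05,0],[-0.7,-0.05,0],[-0.7,-0.05,0],[-0.7,-0.05,0]], "rot": [[0,0,0.002],[0,0,0.005],[0,0,0],[0,0,0],[0,0,0]], "grip": [6,6,6,6,6]}}

```text
clock: 4.33
ee_pos: [0.541, 0.1641, 0.0222]
ee_rot: [[-0.153, 0.988, -0.0], [0.988, 0.153, 0.004], [0.004, 0.0, -1.0]]
ft_force: [0.4, 1.2, -0.1]
opening: 0.0601
```

```bash
python3 go.py -140 -3 22 0;python3 box.py
```

```text
t 4.33 tcp [0.541  0.1641 0.0222] dock [-174.2   -2.4] yaw_y_in_dock -0.0009 tilt [-0.0002  0.0037] F [ 0.45  1.23 -0.13] op 0.0601
tool shift cm [-3.42 -0.05  0.01] rot [ 0.0004 -0.0037 -0.0009]
scene 443 box dock [-109.5    3.1] size [95.4 94.7] ang deg 0.08
side 665 box dock [-109.5   -2.6] size [100.3  95.1] ang deg 0.73
```

Request:
{"op": "drive_tool", "data": {"translation": [[-0.8,0,0],[-0.8,0,0],[-0.8,0,0],[-0.8,0,0],[-0.8,0,0]], "rot": [[0,-0.003,0],[0,0,0],[0,0,0],[0,0,0],[0,0,0]], "grip": [6,6,6,6,6]}}

```text
clock: 4.85
ee_pos: [0.5473, 0.1213, 0.0221]
ee_rot: [[-0.153, 0.988, -0.0], [0.988, 0.153, 0.001], [0.001, 0.0, -1.0]]
ft_force: [-0.3, 0.7, -0.0]
opening: 0.0599
```

```bash
python3 go.py -100 -2 22 0;python3 box.py
```

```text
t 4.85 tcp [0.5473 0.1213 0.0221] dock [-130.9   -2.8] yaw_y_in_dock -0.0009 tilt [-0.0001  0.0006] F [-0.28  0.71 -0.04] op 0.0599
tool shift cm [-3.09  0.08  0.01] rot [ 0.     -0.0006 -0.0009]
scene 375 box dock [-63.9   2.1] size [94.  94.8] ang deg 3.71
side 721 box dock [-66.8  -2.3] size [100.4  95.2] ang deg 0.43
```

Request:
{"op": "drive_tool", "data": {"translation": [[-0.8,0.02,0],[-0.8,0,0],[-0.8,0,0],[-0.8,0,0],[-0.8,0,0]], "rot": [[0,0,0],[0,0,0],[0,0,0],[0,0,0],[0,0,0]], "grip": [6,6,6,6,6]}}

```text
clock: 5.37
ee_pos: [0.554, 0.0788, 0.022]
ee_rot: [[-0.153, 0.988, -0.0], [0.988, 0.153, 0.001], [0.001, -0.0, -1.0]]
ft_force: [0.3, 1.3, -0.4]
opening: 0.0599
```

```bash
python3 go.py -50 -2 22 0;python3 box.py;python3 -c "
from h import *
cv2.imwrite('pics/s5.png',cv2.resize(ctrl.get_image('side')['pixels'][60:300,60:380,::-1],None,fx=2,fy=2))"
```

```text
t 5.37 tcp [0.554  0.0788 0.022 ] dock [-88.   -2.7] yaw_y_in_dock -0.0007 tilt [-0.0004  0.001 ] F [ 0.25  1.33 -0.37] op 0.0599
tool shift cm [-3.8   0.08 -0.  ] rot [-0.0002 -0.001  -0.0007]
scene 335 box dock [-21.1   3.1] size [93.7 95.7] ang deg 3.34
side 809 box dock [-24.8  -2.1] size [103.3  94.5] ang deg 0.11
```

View pics/s5.png

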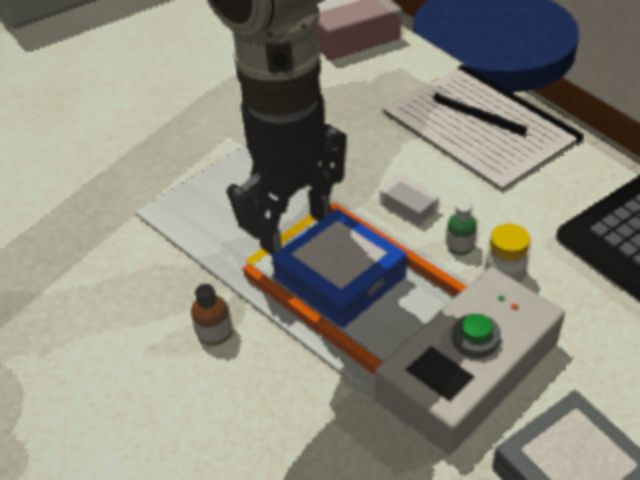

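The side view shows the box mid-lane, centred near (340,265), straight and with a gap to both rails. I'll keep pushing.

Request:
{"op": "drive_tool", "data": {"translation": [[-0.8,0.03,0],[-0.8,0.03,0],[-0.8,0,0],[-0.8,0,0],[-0.8,0,0]], "rot": [[0,0,0],[0,0,0],[0,0,0],[0,0,0],[0,0,0]], "grip": [6,6,6,6,6]}}

```text
clock: 5.93
ee_pos: [0.5609, 0.0382, 0.0219]
ee_rot: [[-0.156, 0.988, -0.001], [0.988, 0.156, 0.002], [0.002, -0.0, -1.0]]
ft_force: [-0.5, 0.1, -0.2]
opening: 0.0601
```

```bash
python3 go.py -13 -2 22 0;python3 box.py
```

```text
t 5.93 tcp [0.5609 0.0382 0.0219] dock [-46.7  -2.1] yaw_y_in_dock 0.0015 tilt [-0.0007  0.0023] F [-0.48  0.09 -0.2 ] op 0.0601
tool shift cm [-3.37  0.01 -0.01] rot [-0.0004 -0.0024  0.0015]
scene 324 box dock [19.9  3.5] size [92.4 94. ] ang deg 1.48
side 861 box dock [17.1 -1.6] size [101.5  95.6] ang deg 0.29
```

Request:
{"op": "drive_tool", "data": {"translation": [[-0.6,0,0],[-0.6,0,0],[-0.6,0,0],[-0.5,0,0],[-0.4,0,0]], "rot": [[0,-0.002,0.001],[0,0,0],[0,0,0],[0,0,0],[0,0,0]], "grip": [6,6,6,6,6]}}

```text
clock: 6.45
ee_pos: [0.5653, 0.0089, 0.0219]
ee_rot: [[-0.153, 0.988, -0.001], [0.988, 0.153, 0.0], [0.0, -0.001, -1.0]]
ft_force: [-0.9, 1.4, 0.4]
opening: 0.0596
```

```bash
python3 go.py -13 -2 22 0;python3 box.py
```

```text
t 6.45 tcp [0.5653 0.0089 0.0219] dock [-17.1  -2.3] yaw_y_in_dock -0.0007 tilt [-0.0007  0.0004] F [-0.88  1.37  0.35] op 0.0596
tool shift cm [-0.41  0.03 -0.02] rot [-0.0006 -0.0005 -0.0007]
scene 266 box dock [46.2  4.7] size [93.7 87.4] ang deg -0.03
side 769 box dock [42.6 -1.4] size [94.8 95.4] ang deg 0.09
```

Request:
{"op": "drive_tool", "data": {"translation": [[-0.25,0,0],[-0.2,0,0],[-0.2,0,0]], "rot": [[0,0,0],[0,0,0],[0,0,0]], "grip": [6,6,6]}}

```text
clock: 6.8
ee_pos: [0.5661, 0.003, 0.0218]
ee_rot: [[-0.153, 0.988, -0.001], [0.988, 0.153, 0.003], [0.003, -0.001, -1.0]]
ft_force: [-1.8, 7.5, 1.9]
opening: 0.0598
```

Request:
{"op": "drive_tool", "data": {"translation": [[-0.2,0,0],[-0.2,0,0]], "rot": [[0,0,0],[0,0,0]], "grip": [6,6]}}

```text
clock: 6.97
ee_pos: [0.566, 0.0032, 0.0219]
ee_rot: [[-0.155, 0.988, -0.003], [0.988, 0.155, 0.012], [0.012, -0.001, -1.0]]
ft_force: [-2.2, 6.1, 0.8]
opening: 0.0601
```

```bash
python3 go.py -13 -2 22 0;python3 box.py
```

```text
t 6.97 tcp [0.566  0.0032 0.0219] dock [-11.4  -2.5] yaw_y_in_dock 0.0014 tilt [-0.0026  0.0121] F [-2.15  6.1   0.76] op 0.0601
tool shift cm [ 0.16  0.05 -0.01] rot [-0.0007 -0.0123  0.0014]
scene 204 box dock [48.1  4.4] size [84.3 94.2] ang deg 0.55
side 672 box dock [45.4 -1.9] size [88.9 94.5] ang deg 0.08
```

The tool stalled with about 7 N at TCP dock x = -11.4, which fits the box standing against the reader. One slightly firmer nudge, then I'll back off.

Request:
{"op": "drive_tool", "data": {"translation": [[-0.35,0,0],[0,0,0],[0.5,0,0],[1,0,0],[1,0,0]], "rot": [[0,-0.01,0],[0,0,0],[0,0,0],[0,0,0],[0,0,0]], "grip": [6,6,6,6,6]}}

```text
clock: 7.48
ee_pos: [0.5621, 0.0281, 0.0221]
ee_rot: [[-0.155, 0.988, -0.002], [0.988, 0.155, 0.008], [0.008, -0.001, -1.0]]
ft_force: [0.6, 0.1, -0.4]
opening: 0.0599
```

Request:
{"op": "drive_tool", "data": {"translation": [[1,0,-1],[0.5,0,-3.5],[0,0,-3.5],[0,0,-3.5],[0,0,0]], "rot": [[0,0,0],[0,0,0],[0,0,0],[0,0,0],[0,0,0]], "grip": [6,6,6,6,6]}}

```text
clock: 7.9
ee_pos: [0.5557, 0.0485, 0.1408]
ee_rot: [[-0.16, 0.987, -0.01], [0.987, 0.16, 0.007], [0.008, -0.009, -1.0]]
ft_force: [1.5, 0.9, -0.1]
opening: 0.06
```

```bash
python3 go.py -13 -2 22 0;python3 box.py;python3 m.py wrist side|egrep 'green|blue|oran'; python3 -c "
from h import *
cv2.imwrite('pics/w6.png',ctrl.get_image('wrist')['pixels'][:,:,::-1])
cv2.imwrite('pics/s6.png',cv2.resize(ctrl.get_image('side')['pixels'][60:300,60:380,::-1],None,fx=2,fy=2))"
```

```text
t 7.9 tcp [0.5557 0.0485 0.1408] dock [-57.7  -5.6] yaw_y_in_dock 0.0063 tilt [-0.0105  0.0066] F [ 1.45  0.94 -0.05] op 0.06
tool shift cm [-4.57  0.45 11.84] rot [-0.0093 -0.0082  0.0063]
scene 370 box dock [46.3  3.4] size [86.7 94.9] ang deg 0.01
side 619 box dock [45.6 -1.3] size [95.3 88.7] ang deg -0.38
wrist orange [195. 190.] 887 mean [0.5007 0.0358 0.0214] z [0.02   0.0213 0.0225] rect [512.1  26.9] [ 29.7 113.5] 8.55
wrist orange [325. 189.] 838 mean [0.6232 0.0572 0.0217] z [0.02   0.0214 0.0227] rect [610.1  50.7] [37.  96.4] 8.72
wrist orange [198. 290.] 136 mean [ 0.5157 -0.0752  0.0224] z [0.0207 0.0215 0.0225] rect [517.6 -37. ] [138.7  13. ] 87.89
wrist orange [313. 309.] 137 mean [ 0.6424 -0.0769  0.0236] z [0.0203 0.0216 0.0227] rect [620.2 -24.9] [ 10.9 149.6] 22.62
wrist blue [257. 272.] 4128 mean [ 0.5739 -0.0388  0.0431] z [0.0161 0.0413 0.0425] rect [573.  -20.5] [ 94.5 162.5] 8.66
side orange [248. 177.] 188 mean [0.6263 0.032  0.0226] z [0.0194 0.0229 0.0244] rect [630.3   8.2] [ 11.1 183.9] 8.9
side orange [214. 217.] 415 mean [ 0.5052 -0.0142  0.0224] z [0.0177 0.0225 0.0243] rect [505.5 -11.4] [ 10.4 184.8] 8.53
side orange [163. 215.] 59 mean [0.4245 0.0347 0.0443] z [0.0419 0.0443 0.0467] rect [425.5  35.7] [18.4 28.9] 67.91
side blue [256. 209.] 757 mean [ 0.5702 -0.0616  0.043 ] z [0.0412 0.043  0.0446] rect [576.2 -56.3] [94.9 95.5] 8.61
side green [298. 223.] 138 mean [ 0.5903 -0.1546  0.0727] z [0.0707 0.0728 0.0745] rect [ 591.9 -154.1] [23.9 24.8] 77.78
```

View pics/w6.png

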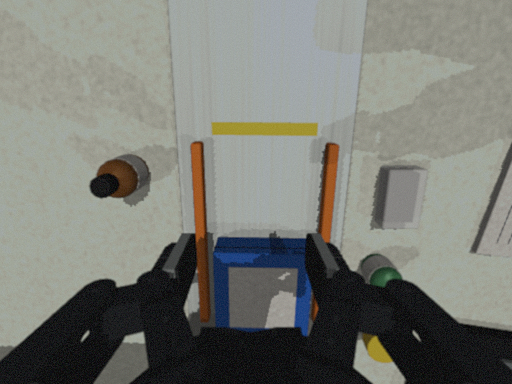

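View pics/s6.png

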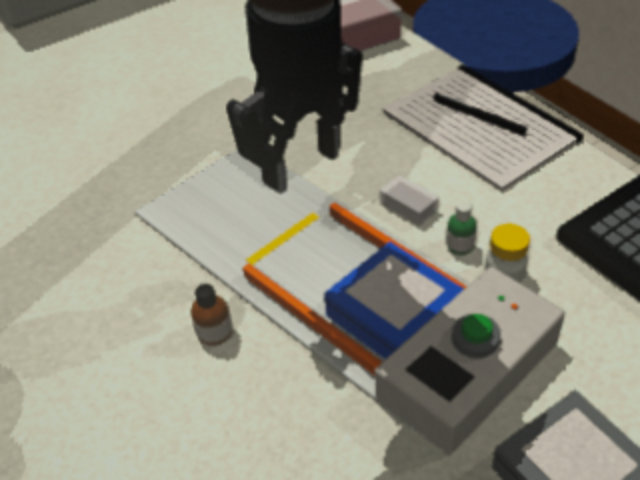

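The side view shows the box at (392,295), up against the reader. The wrist view shows a gap to each rail, with the box at columns 215–308 and the rails at 200 and 325. I'll check flushness using the rail mouth ends and the box's rear face.

```bash
python3 - <<'E'
from st import *
px,hsv,P,ok=grab("wrist");D=dk(P)
Z=P[...,2]
o=mask(hsv,"orange",ok)&(abs(D[...,1])<72)&(Z>.018)&(Z<.026)
for s in(1,-1):
    T=D[o&(D[...,1]*s>0)]; print("rail",s,"start x",np.percentile(T[:,0],[0.5,2,5]).round(1),"y",np.percentile(T[:,1],[2,50,98]).round(1))
b=mask(hsv,"blue",ok)&(abs(D[...,1])<55)
T=D[b&(Z>.038)&(Z<.045)&(D[...,0]<95)];print("box top rear x",np.percentile(T[:,0],[.5,2,5]).round(1),"y",np.percentile(T[:,1],[1,99]).round(1))
F=D[b&(Z>.010)&(Z<.036)];print("rear face x",np.percentile(F[:,0],[5,50,95]).round(1),len(F), "slope",np.polyfit(F[:,1],F[:,0],1).round(4))
px,hsv,P,ok=grab("side");D=dk(P);Z=P[...,2]
b=mask(hsv,"blue",ok)&(Z>.039)&(Z<.047)&(abs(D[...,1])<60)
print("side x",np.percentile(D[b][:,0],[1,99]).round(1),"y",np.percentile(D[b][:,1],[1,99]).round(1))
w=ok&(Z>.046)&(Z<.056)&(abs(D[...,1])<70)&(D[...,0]>60)&(D[...,0]<220)
print("reader top x",np.percentile(D[w][:,0],[1,2,98,99]).round(1))
E
```

```text
rail 1 start x [-99.1 -97.9 -95.4] y [58.6 62.5 66.9]
rail -1 start x [-99.2 -97.6 -94.1] y [-66.5 -62.7 -57.8]
box top rear x [-0.1  0.2  0.7] y [-45.8  47.3]
rear face x [-0.4  0.2  0.8] 875 slope [0.0004 0.2106]
side x [ 2.7 95.8] y [-48.3  45. ]
reader top x [103.  104.1 189.  189.5]
```

The rear face is at dock x ≈ 0.2, with the rails starting at about -99 and y ≈ 0.7, so the box is home. Next I'll shut the gripper and move above the button.

Request:
{"op": "drive_tool", "data": {"translation": [[-2.5,0.1,0],[-3,0.1,0],[-3,0.1,0],[-3,0.1,0],[-3,0.1,0]], "rot": [[-0.009,-0.008,0.006],[0,0,0],[0,0,0],[0,0,0],[0,0,0]], "grip": [0,0,0,0,0]}}

```text
clock: 8.72
ee_pos: [0.5754, -0.0938, 0.1251]
ee_rot: [[-0.164, 0.986, -0.026], [0.986, 0.164, 0.001], [0.006, -0.026, -1.0]]
ft_force: [-0.5, -0.5, -0.5]
opening: 0.0005
```

Request:
{"op": "drive_tool", "data": {"translation": [[-3,0,0],[-2,0,0],[0,0,0],[0,0,0]], "rot": [[0,0,0],[0,0,0],[0,0,0],[0,0,0]], "grip": [0,0,0,0]}}

```text
clock: 9.05
ee_pos: [0.5821, -0.1524, 0.1197]
ee_rot: [[-0.155, 0.987, -0.033], [0.988, 0.155, 0.001], [0.007, -0.033, -0.999]]
ft_force: [-0.7, 0.7, -0.6]
opening: 0.0002
```

```bash
python3 go.py 147 0 90 0;python3 m.py side scene|grep green
```

```text
t 9.05 tcp [ 0.5821 -0.1524  0.1197] dock [144.8 -10.5] yaw_y_in_dock 0.0008 tilt [-0.0332  0.0015] F [-0.65  0.69 -0.6 ] op 0.0002
tool shift cm [-0.24  1.15  2.94] rot [-0.0326 -0.0066  0.0007]
side green [298. 223.] 143 mean [ 0.5903 -0.1543  0.0727] z [0.0704 0.0728 0.0744] rect [ 590.5 -153.8] [26.4 24.7] 44.68
scene green [208. 177.] 68 mean [ 0.5964 -0.1537  0.0717] z [0.0687 0.0717 0.0745] rect [ 596.7 -153.8] [23.7 21.3] 64.95
```

Request:
{"op": "drive_tool", "data": {"translation": [[-0.1,0.6,0.5],[-0.1,0.5,0.5],[0,0,0.5],[0,0,0.5],[0,0,0.4]], "rot": [[-0.017,-0.003,0],[-0.015,-0.003,0],[0,0,0],[0,0,0],[0,0,0]], "grip": [0,0,0,0,0]}}

```text
clock: 9.57
ee_pos: [0.5928, -0.1452, 0.0949]
ee_rot: [[-0.164, 0.986, -0.001], [0.986, 0.164, 0.002], [0.002, -0.0, -1.0]]
ft_force: [0.2, -0.5, 0.6]
opening: 0.0001
```

```bash
python3 go.py 147 0 72 0
```

```text
t 9.57 tcp [ 0.5928 -0.1452  0.0949] dock [139.4   1.1] yaw_y_in_dock 0.0101 tilt [-0.0008  0.0021] F [ 0.22 -0.46  0.58] op 0.0001
tool shift cm [-0.76 -0.12  2.29] rot [-0.0005 -0.0022  0.0101]
```

Request:
{"op": "drive_tool", "data": {"translation": [[-0.5,-0.1,0.3],[-0.35,-0.1,0.5],[0,0,0.5],[0,0,0.4],[0,0,0]], "rot": [[0,-0.002,0.01],[0,0,0],[0,0,0],[0,0,0],[0,0,0]], "grip": [0,0,0,0,0]}}

```text
clock: 9.98
ee_pos: [0.5909, -0.153, 0.0749]
ee_rot: [[-0.155, 0.988, -0.004], [0.988, 0.155, 0.001], [0.001, -0.004, -1.0]]
ft_force: [-0.0, -0.1, -0.2]
opening: -0.0001
```

```bash
python3 go.py 147 0 65 0;python3 -c "
from h import *
cv2.imwrite('pics/s7.png',cv2.resize(ctrl.get_image('side')['pixels'][100:300,160:380,::-1],None,fx=3,fy=3))"
```

```text
t 9.98 tcp [ 0.5909 -0.153   0.0749] dock [146.8  -1.9] yaw_y_in_dock 0.0013 tilt [-0.0038  0.0006] F [-0.03 -0.06 -0.21] op -0.0001
tool shift cm [-0.02  0.19  0.99] rot [-0.0036 -0.0012  0.0013]
```

View pics/s7.png

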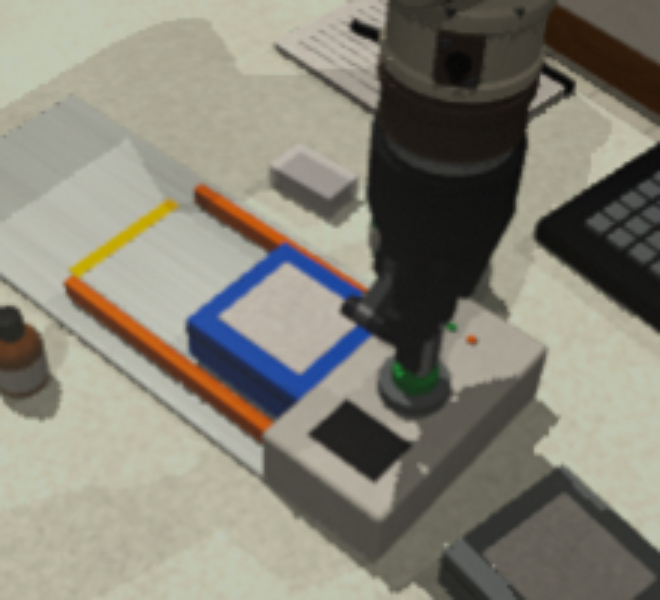

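The side view shows the shut fingertips right over the green button at about (415,370). I'll press in small steps and watch the force.

Request:
{"op": "drive_tool", "data": {"translation": [[0,0.15,0.2],[0,0,0.2],[0,0,0.2],[0,0,0.2]], "rot": [[-0.004,0,0],[0,0,0],[0,0,0],[0,0,0]], "grip": [0,0,0,0]}}

```text
clock: 10.37
ee_pos: [0.5931, -0.153, 0.0682]
ee_rot: [[-0.155, 0.988, 0.002], [0.988, 0.155, 0.001], [0.001, 0.003, -1.0]]
ft_force: [-1.8, 0.8, 3.4]
opening: -0.0002
```

Request:
{"op": "drive_tool", "data": {"translation": [[0,0,0.2],[0,0,0.2],[0,0,0.2]], "rot": [[0,0,0],[0,0,0],[0,0,0]], "grip": [0,0,0]}}

```text
clock: 10.62
ee_pos: [0.5933, -0.1531, 0.0659]
ee_rot: [[-0.155, 0.988, 0.004], [0.988, 0.155, 0.0], [-0.0, 0.004, -1.0]]
ft_force: [-6.5, 1.4, 15.8]
opening: -0.0
```

The force jumped to 16 N at z = 0.066, so the button is at its stop. I'll hold it there, then release.

Request:
{"op": "drive_tool", "data": {"translation": [[0,0,0.15],[0,0,0.15],[0,0,0.15],[0,0,0.15]], "rot": [[0,0,0],[0,0,0],[0,0,0],[0,0,0]], "grip": [0,0,0,0]}}

```text
clock: 10.95
ee_pos: [0.5932, -0.1531, 0.066]
ee_rot: [[-0.155, 0.988, 0.008], [0.988, 0.155, -0.001], [-0.002, 0.008, -1.0]]
ft_force: [-3.9, 0.7, 9.7]
opening: -0.0001
```

```bash
python3 st.py
```

```text
t 10.95 tcp [ 0.5932 -0.1531  0.066 ] dock [147.2   0.3] yaw_y_in_dock 0.001 tilt [ 0.008  -0.0007] F [-3.86  0.74  9.66] op -0.0001
```

Request:
{"op": "drive_tool", "data": {"translation": [[0,0,-0.5],[0,0,-1.5],[0,0,-2.5],[0,0,-3],[0,0,-3]], "rot": [[0,0,0],[0,0,0],[0,0,0],[0,0,0],[0,0,0]], "grip": [0,0,0,0,0]}}

```text
clock: 11.37
ee_pos: [0.5882, -0.1518, 0.1666]
ee_rot: [[-0.155, 0.988, -0.005], [0.988, 0.155, 0.003], [0.003, -0.005, -1.0]]
ft_force: [0.5, 0.5, -0.2]
opening: 0.0001
```

Request:
{"op": "drive_tool", "data": {"translation": [[1.5,0,-2],[1.5,0,0],[1.5,0,0],[0,0,0],[0,0,0]], "rot": [[0,0,0],[0,0,0],[0,0,0],[0,0,0],[0,0,0]], "grip": [0,0,0,0,0]}}

```text
clock: 11.78
ee_pos: [0.5851, -0.1061, 0.1936]
ee_rot: [[-0.154, 0.988, 0.008], [0.988, 0.154, -0.001], [-0.002, 0.008, -1.0]]
ft_force: [-0.4, -0.6, -0.3]
opening: -0.0001
```

```bash
python3 st.py; python3 m.py side scene wrist; python3 -c "
from h import *
cv2.imwrite('pics/s8.png',cv2.resize(ctrl.get_image('side')['pixels'][60:360,60:420,::-1],None,fx=2,fy=2))"
```

```text
t 11.78 tcp [ 0.5851 -0.1061  0.1936] dock [99.6 -0.4] yaw_y_in_dock 0.0004 tilt [ 0.0081 -0.0007] F [-0.4  -0.62 -0.31] op -0.0001
side orange [248. 176.] 184 mean [0.6263 0.033  0.0226] z [0.0194 0.0228 0.0246] rect [630.    7.5] [ 10.9 183.7] 8.56
side orange [216. 218.] 426 mean [ 0.5058 -0.0173  0.0225] z [0.0189 0.0226 0.0246] rect [505.9 -10.8] [ 11. 187.] 8.86
side yellow [200. 179.] 174 mean [0.5505 0.1031 0.0072] z [0.0055 0.0071 0.0089] rect [552.3 103.6] [99.7 13.7] 8.62
side yellow [315. 178.] 224 mean [ 0.7065 -0.0826  0.0551] z [0.0541 0.0561 0.0576] rect [733.6 -69.8] [98.2 37.8] 25.69
side blue [255. 208.] 783 mean [ 0.5701 -0.0595  0.043 ] z [0.0413 0.043  0.0446] rect [576.8 -56.5] [95.3 96. ] 8.39
side green [298. 222.] 131 mean [ 0.5907 -0.1536  0.0729] z [0.0705 0.0729 0.0747] rect [ 591.8 -153.2] [24.4 24.6] 21.78
scene orange [295. 190.] 118 mean [0.5029 0.0282 0.0212] z [0.0184 0.0209 0.024 ] rect [502.9  26. ] [ 11.2 102.2] 10.52
scene orange [260. 227.] 294 mean [ 6.343e-01 -6.000e-04  2.130e-02] z [0.018  0.0212 0.024 ] rect [ 6.348e+02 -3.000e-01] [ 12.2 
[... 518 characters left out ...]
1304 mean [ 0.5109 -0.03    0.0212] z [0.0193 0.0213 0.0227] rect [510.9 -30.5] [  9.2 171.6] 8.84
wrist orange [308.  12.] 46 mean [0.6188 0.0634 0.0198] z [0.0165 0.0202 0.0218] rect [619.   63.6] [ 1.8 19.3] 9.14
wrist orange [306. 111.] 807 mean [ 0.637  -0.0319  0.0213] z [0.0196 0.0214 0.0227] rect [635.8 -21.5] [  9.1 150.9] 8.8
wrist yellow [368. 173.] 1090 mean [ 0.7071 -0.0813  0.0545] z [0.0531 0.0546 0.0558] rect [707.2 -81.8] [37.7 38.4] 21.78
wrist blue [249. 125.] 4103 mean [ 0.5778 -0.0534  0.0415] z [0.0404 0.0415 0.0427] rect [578.7 -57.1] [94.2 97.7] 8.93
wrist green [249. 222.] 305 mean [ 0.5921 -0.1464  0.0728] z [0.0681 0.0713 0.0726] rect [ 588.2 -125.3] [25. 59.] 9.92
```

View pics/s8.png

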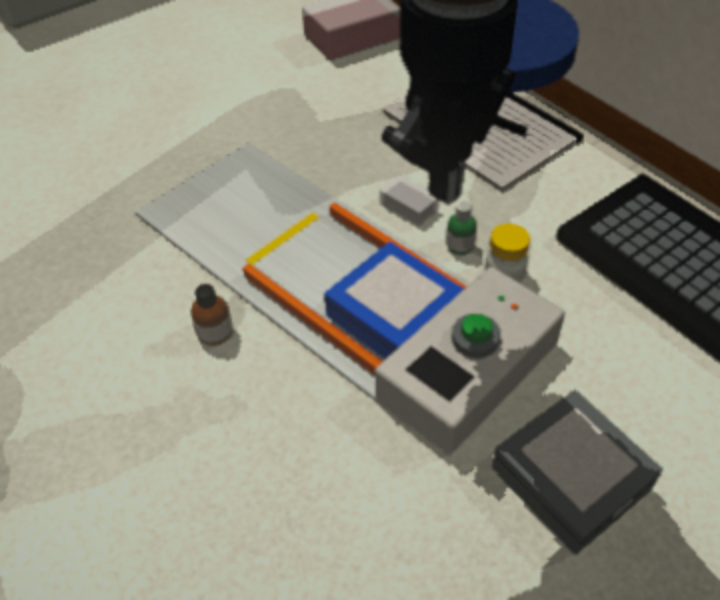

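The side view shows the box home at (392,295), the button back up at (477,328) and everything around the dock undisturbed. I'll hand in now.

```bash
python3 -c "
from plant import ctrl
print(ctrl.sign_off())"
```

```text
the job is handed in; nothing more can be done
None
```

The blue box is home against the reader and the green button has been pressed, held and released. I handed the job in at about 12 s; no verdict is reported.

- **Pushing:** I used the half-open fingers on the rear face of the box. That straightened its initial skew of about 10° and took it down the lane until it stalled on the reader at about 7 N.
- **Box position:** With the wrist camera, the box centre is at dock x ≈ 50 mm, about 1 mm off the middle line, and straight to within 0.5°. The scene and side cameras differ by up to about 5 mm sideways. I put this down to calibration, since they show a similar offset on the rails, and all readings are within tolerance.
- **Button:** After the box was home, I pressed with shut fingertips to z = 66 mm, about 6 mm down. The force rose to 10–16 N, past the 5 N spring, so it was at its stop. I held it for about 0.4 s. After release it was back at 71–73 mm, the same as before.
- **Rails and surroundings:** I saw no contact with either rail in the images or forces, though I had no direct rail-force reading. The yellow-capped pot measured unmoved. The bottles, coverslip box and spare box I checked only by eye, and they looked undisturbed. The robot ended clear of everything.

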